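# Shut the air cleaner's filter cover and lock its two quarter-turn fasteners

### The arm

A 7-joint arm with a two-finger parallel gripper is mounted at the origin on a cart in front of the work surface, level with it; the furniture and walls round the work are solid. World frame = base frame: x ahead of the robot, y to its left, z up, the work surface at z = 0. Lengths are in m, angles in rad, forces in N, time in s.
With the tool pointing down it reaches from about 0.35 to 0.9 m from the base axis. Payload 8.1 kg.
Tool frame: the origin (TCP) lies between the finger pads; the fingertips stand ahead of it and the grasp point (between the pads) is the TCP (arm.nose_length is the z of the fingertips in the tool frame, in m); z points along the fingers, y is the line along which they close (so a half turn about z gives the same grasp; the last joint's range is limited). The gripper opens to 92 mm and grips with 3 to 60 N. Pads are 19 mm wide; open, the fingers measure 130 mm over their backs; the gripper's body (75 mm by 190 mm) begins 47 mm behind the grasp point.
Start: joints at [1.07, 0.434, 0.025, 1.573, -0.012, 1.134, -0.075], TCP at [0.242, -0.576, 0.246] pointing down, gripper open.
Joint ranges: [-2.62, 2.62], [-0.44, 2.09], [-1.27, 1.32], [0.08, 2.57], [-1.32, 4.46], [0.12, 2], [-2.74, 2.74]. Speed limits (rad/s): [2.22, 2.22, 3.01, 3.01, 3.14, 3.14, 3.14].

### API

Orientations are given as a rotation vector (axis times angle).
In Python, from cell import sensors, optics, arm gives the robot as it stands.
- The arm moves only by the tool arm_command, never from a script. Its argument "deltas" is one flat list of numbers, 7 for each row, row after row: the turn, a rotation vector about the world's x, y, z as a fraction of full scale, then the shift along the world's x, y, z as a fraction of full scale, then the finger opening in mm, from 0 to 91.8. In form: [wx, wy, wz, dx, dy, dz, fingers, wx, wy, wz, dx, dy, dz, fingers, ...]. A call has 1 to 20 rows; each row is the pose to reach, as a shift and turn from the pose commanded when the call began; what a row does not reach only later rows make up. Full scale, the value 1, is 1 m for a shift and 90 degrees for a turn. A row lasts 1/10 s, in which the tool goes at most 50 mm and 8.59 degrees, less where a joint would pass 70% of its speed; a pose out of reach is approached as far as the arm can. A call with a number of a shift or a turn outside -1 to 1 is refused whole. A call with a gripper value outside its range is refused whole. The fingers move at their own pace and stop on an object; "force" is the grip in N (left out, the last holds). Time passes only in rows, so rows that repeat a pose let the fingers close. It gives the time, the measured TCP pose, the force, the opening and the grip force at its end, in the units of the state.
- sensors.observe(): the state, without advancing time (a new reading comes with each control period).
- optics.get_image(name): name is "side" or "top"; returns the picture (480x640x3 uint8, blue, green, red); there is no depth.
- optics.calibration(name): a dict with "camera_matrix" (3x3 intrinsics, pixels), "rvec" (rotation vector, rad) and "tvec" (3), from world to camera coordinates, as OpenCV has them. Camera axes: x right, y down, z forward; pixel columns grow to the right and rows downward; lengths in m; the calibration is good to about 2 mm. A picture is of the moment at which its call begins. calibration takes no time and is no camera call.
- arm.sign_off(): hands the job in; it is judged then, once.
The state is a dict: "clock": time; "joints": joint angles; "dq": joint speeds; "joint_efforts": joint torques, N m; "position": TCP position; "ee_rot": TCP orientation; "force": force on the tool from outside, world axes, zero at the start; "ft_torque": the same for the moment, N m; "width": opening from 0.0 (shut) to 1.0 (fully open); "gripper_force": force on a finger pad.
Only numpy, scipy, OpenCV 4.12 (cv2) and the standard library are available. Lean on these libraries where they do the work, as an engineer would, in place of code of your own. Each camera call takes 0.05 s, during which the arm holds its last target. There are 200 camera calls.

### The job

The filter cover of the bench air cleaner has popped up on its seal. With a fingertip in the slot of one of its two round orange fasteners, press the cover down flush and, keeping it down, turn the fastener clockwise to its stop, so that its cam catches under the frame; then turn the other fastener clockwise to its stop too, and leave the cover flush and locked. Only push with the fingers: do not lift the cover or pick anything up, and leave the things standing around where they are.

Things in the scene. Friction and masses are not known exactly. Their poses are not given: they have to be found in the camera images.
- air_cleaner: Grey bench air cleaner, fixed to the bench, 210 x 300 mm, 85 mm high without its pale metal cover. Origin: centre of its underside; +x to its hinge side (away from the robot at yaw 0), y along its long side. Fastener axes at x = -50, y = +75 (left) and -75 mm (right); with the cover shut, slot floors are 96 mm and the discs' tops 108 mm above the bench. Louvres and switch on the front are not used.
- cover (a joint): Hinge of the pale metal cover: 0 = shut flush, grows as the free edge (towards the robot) rises. The springy seal holds it at about 0.11 rad (fasteners about 14 mm high) while unlocked, and pushes back with about 7 N at the fasteners when pressed shut; hard stop at 0.
- cover_front_edge (a point): Middle of the cover's free edge, on its top face. The cover is a plate 180 x 272 x 6 mm, hinged along y at x = +80 mm of the air cleaner, its free edge at x = -100 mm; shut, its top is 93 mm above the bench.
- fastener_left (a joint): Angle of the left fastener: 0 = open, slot along the long side (y); grows clockwise from above; 1.571 = locked at its stop, slot along x. Starts between 0 and 0.3, stays where left, about 0.06 N m turns it. Its hidden cam goes under the frame from about 0.6 rad if the cover is within 3 mm of flush there, and holds from about 1.0 rad; turned with the cover up it lands on the frame and keeps it from shutting.
- fastener_left_slot (a point): Left fastener (+y side): orange disc, 88 mm across, 15 mm above the cover, with a straight open-topped finger slot (black floor) across its middle, 32 mm wide, 70 mm long, 12 mm deep, closed at its ends. Point: centre of the slot's floor, on the turning axis; its y axis lies along the slot and turns with it, z square to the cover. White dash: one end of the slot; marks on the cover: red open, green locked.
- fastener_right (a joint): Angle of the right fastener: meaning, range, cam and clockwise turn as fastener_left.
- fastener_right_slot (a point): Right fastener (-y side), the same disc with the same slot; point and axes as for fastener_left_slot.
- dropper_black: Loose amber dropper bottle with a black bulb, 34 mm across, 92 mm high, standing in front of the air cleaner. Origin at the centre of its underside.
- dropper_red: Loose amber dropper bottle with a red bulb, 33 mm across, 96 mm high, standing in front of the air cleaner. Origin at the centre of its underside.
- wood_block: Loose wooden block, 45 x 75 x 30 mm. Origin at the centre of its underside.
- jar_small: Loose small glass jar with a dark label, 58 mm across, 68 mm high. Origin at the centre of its underside.
- rinse_bottle: Loose lilac plastic bottle, 62 mm across, 116 mm high. Origin at the centre of its underside.
- ox_gall_bottle: Loose white plastic bottle with a ribbed cap, 48 mm across, 125 mm high. Origin at the centre of its underside.

How it is judged:
On the way:
1. one of the two fasteners is turned to its stop and holds the cover down flush (value of joint any of fastener_left, fastener_right above 1.4 rad and value of joint cover below 0.02 rad), for 0.2 s.
At the end, for the whole second after the job is handed in: Both fasteners are at least 1.40 rad (80 degrees) round towards their stop and the cover stays flush (hinge under 0.02 rad, i.e. its free edge less than 4 mm up) and still with nothing pressing on it (value of joint each of fastener_left, fastener_right above 1.4 rad and value of joint cover below 0.02 rad and velocity of joint cover below 0.05 rad/s); the robot touches nothing.
It fails at once if the cover is lifted open (hinge above 0.25 rad) (value of joint cover above 0.25 rad).
It fails at once if one of the loose things around is moved, knocked over or lifted (more than 25 mm) (distance of any of dropper_black, dropper_red, wood_block, jar_small, rinse_bottle, ox_gall_bottle from where it was at the start of the episode above 0.025 m).
It also fails if it takes over 51 s, if anything falls off the work surface, if the arm or the gripper's body presses on something with over 40 N, if the wrist force passes 120 N, or if a joint passes its speed limit or range.

## Working session

There is one attempt and no reset: what is moved stays moved. The work goes in short steps, Python scripts to look and compute and a tool call to move; the robot and the scene stay as the last step left them, time stands still between calls to the robot, and variables do not carry over. Pictures are saved under pics/ and viewed, at most 10 in all, crops included, and the job is handed in when it is done.

Besides the shell and the picture viewer there is one more tool, called after ">>>" as name(argument=value, ...) on one line, values as JSON. arm_command: Moves the arm, as the interface text tells. Its arguments: {"type":"object","properties":{"deltas":{"type":"array","items":{"type":"number"}},"force":{"type":"number"}},"required":["deltas"]}

```bash
mkdir -p pics; python3 - <<'E'
from cell import sensors, optics, arm
import cv2
for n in("side","top"):
    cv2.imwrite(f"pics/{n}0.png",optics.get_image(n)); c=optics.calibration(n); print(n,c)
print(sensors.observe()); print(arm.nose_length)
E
```

```text
side {'camera_matrix': array([[477.73672459,   0.        , 321.36154722],
       [  0.        , 477.73672459, 245.63775318],
       [  0.        ,   0.        ,   1.        ]]), 'rvec': array([ 1.92326715, -0.07398438,  0.09121227]), 'tvec': array([-0.49152607,  0.08680812,  1.12059773])}
top {'camera_matrix': array([[569.59772156,   0.        , 317.55092023],
       [  0.        , 569.59772156, 230.75117272],
       [  0.        ,   0.        ,   1.        ]]), 'rvec': array([ 2.10715139, -2.14440341,  0.19351232]), 'tvec': array([0.00648481, 0.48689338, 1.31595766])}
{'clock': 0.1, 'joints': array([ 1.07039055,  0.4351393 ,  0.02496818,  1.57396581, -0.01159443,
        1.13400622, -0.07509589]), 'dq': array([-0.00016461, -0.00391987, -0.00056646, -0.00090899, -0.00046455,
       -0.00027028, -0.00014185]), 'joint_efforts': array([ 2.85215145e-03, -6.69125962e+01,  9.87839475e-01, -3.15147328e+01,
       -6.04432868e-02,  3.73866025e-02, -3.44138346e-05]), 'position': array([ 0.24191845, -0.57583266,  0.24504766]), 'ee_rot': array([-3.07838103e+00, -6.20411139e-01,  6.21327712e-04]), 'force': array([ 0.3813692 ,  0.74757982, -0.23861398]), 'ft_torque': array([-0.04973252, -0.05753679,  0.01178561]), 'gripper_force': 0.0, 'width': 1.0008652968344}
0.019
```

View pics/top0.png

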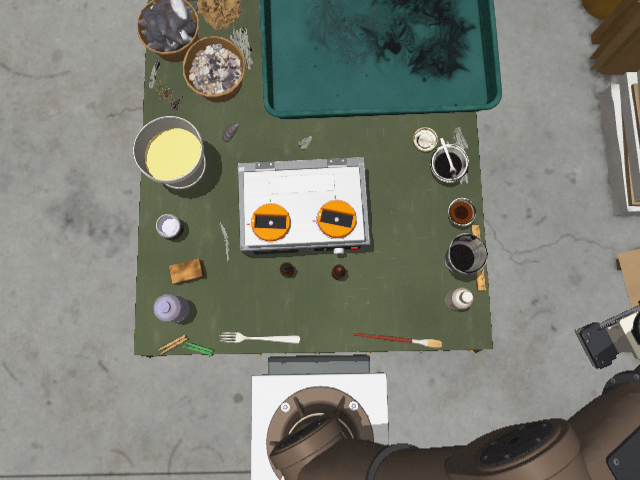

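View pics/side0.png

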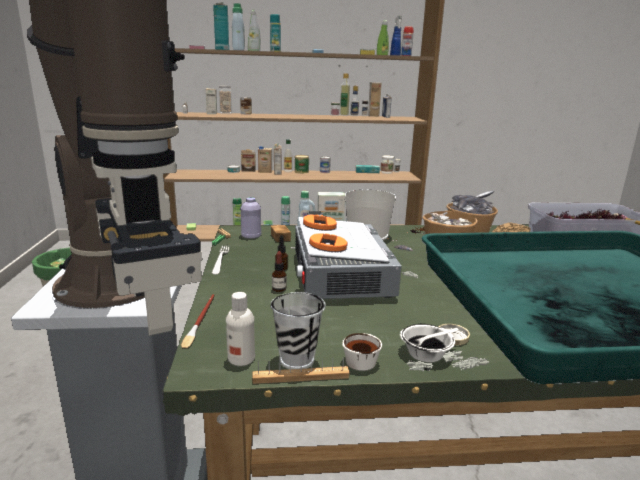

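The top view shows the cleaner spanning columns 238–370 and rows 157–255, with discs near (271,222) and (337,219). The dropper bottles stand just in front, near (288,269) and (338,271). I'll enlarge it.

```bash
cat > h.py <<'E'
import numpy as np, cv2
from cell import sensors, optics, arm
def ray(n,uv,z):
    c=optics.calibration(n); R=cv2.Rodrigues(c["rvec"])[0]; t=c["tvec"]
    d=R.T@np.linalg.inv(c["camera_matrix"])@np.array([*uv,1.]); o=-R.T@t
    return o+d*(z-o[2])/d[2]
def proj(n,P):
    c=optics.calibration(n); return cv2.projectPoints(np.float64(P).reshape(-1,3),c["rvec"],c["tvec"],c["camera_matrix"],None)[0].reshape(-1,2)
def blob(n,im,box):
    x0,y0,x1,y1=box; h=cv2.cvtColor(im[y0:y1,x0:x1],cv2.COLOR_BGR2HSV)
    m=cv2.inRange(h,(5,150,120),(25,255,255)); return m
E
python3 - <<'E'
from h import *
im=cv2.imread("pics/top0.png")
cv2.imwrite("pics/c0.png",cv2.resize(im[150:285,230:390],None,fx=5,fy=4.4,interpolation=cv2.INTER_CUBIC)[:594])
for b in((240,195,300,250),(305,190,365,250)):
    m=blob("top",im,b); c=max(cv2.findContours(m,0,2)[0],key=cv2.contourArea)
    e=cv2.fitEllipse(c); u=np.array(e[0])+b[:2]
    k=(cv2.cvtColor(im,cv2.COLOR_BGR2GRAY)[b[1]:b[3],b[0]:b[2]]<60).astype(np.uint8)
    k=cv2.bitwise_and(k,cv2.drawContours(np.zeros_like(k),[cv2.convexHull(c)],-1,1,-1))
    r=cv2.minAreaRect(cv2.findNonZero(k)); print(u,e[1],ray("top",u,.115),r)
E
```

```text
[270.32938576 222.00029373] (36.41916275024414, 37.40401840209961) [0.49603113 0.10482085 0.115     ] ((30.10702896118164, 26.824281692504883), (30.175872802734375, 11.231019973754883), 2.2906100749969482)
[336.64176941 218.61644745] (36.61516189575195, 37.18540573120117) [ 0.50119539 -0.04580451  0.115     ] ((31.326923370361328, 28.365386962890625), (30.594118118286133, 11.178619384765625), 11.309932708740234)
```

View pics/c0.png

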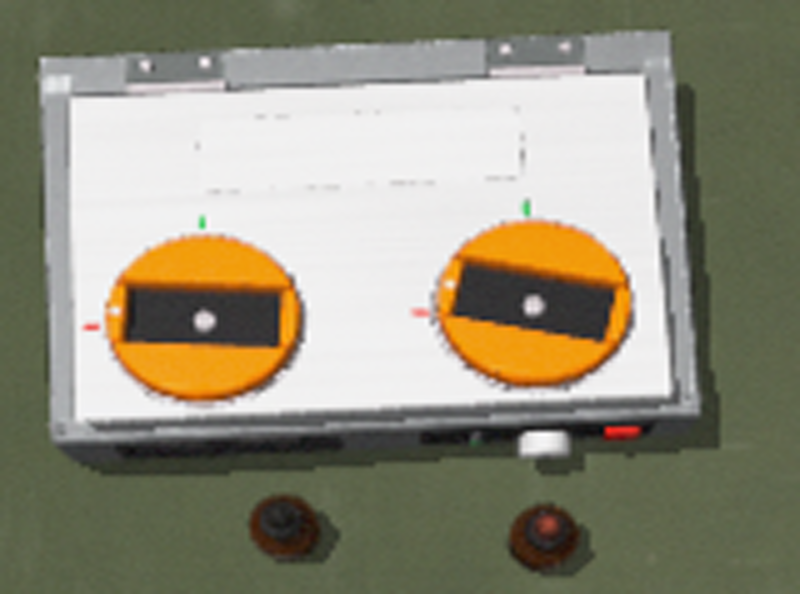

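The crop shows the slot centres (white screws) at full-image pixels (270.8,222.7) and (336.8,219.3). Both slots lie nearly along y, with the right one turned further, and the cover is clear on top.

```bash
python3 - <<'E'
from h import *
f=lambda x,y:(230+x/5,150+y/4.4)
L=ray("top",f(204,320),.110);R=ray("top",f(534,305),.110)
print(L,R,"yaw",np.degrees(np.arctan2(-(L-R)[0],(L-R)[1])))
for a,b in(((125,314),(281,318)),((457,288),(610,316))):
    d=ray("top",f(*a),.11)-ray("top",f(*b),.11); print("slot dir",np.degrees(np.arctan2(d[1],d[0])),np.linalg.norm(d))
for n,a in(("blk",(283,515)),("red",(547,525))): print(n,ray("top",f(*a),.09))
print(proj("side",[L,R]))
im=cv2.imread("pics/side0.png")[200:300,270:420]
cv2.imwrite("pics/s1.png",cv2.resize(im,None,fx=5,fy=5,interpolation=cv2.INTER_CUBIC))
E
```

```text
[0.49533097 0.1041685  0.11      ] [ 0.50058427 -0.04630555  0.11      ] yaw 1.999478688006895
slot dir 87.28231023234376 0.07115857260997495
slot dir 76.98250511524536 0.07123862485301667
blk [0.39564904 0.07003655 0.09      ]
red [ 0.38832963 -0.05022124  0.09      ]
[[319.17257277 223.83435797]
 [327.52284256 243.8905421 ]]
```

View pics/s1.png

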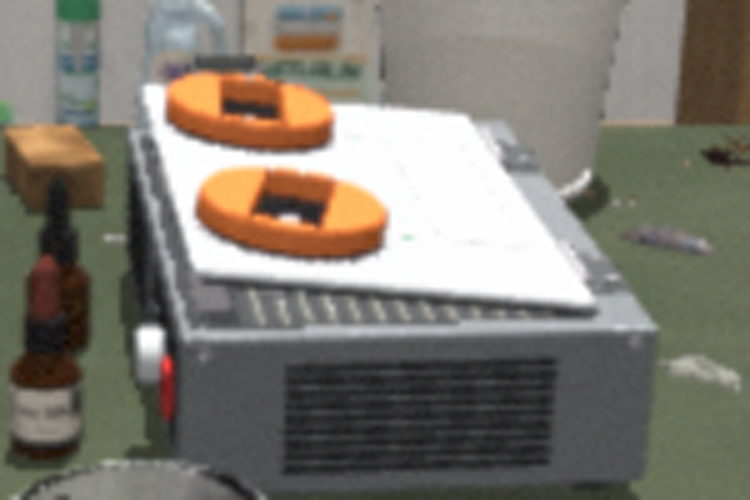

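The side view agrees: the right screw at about (328,243) matches the projection. I'll take the left fastener first. The first move is a transit at height with the fingers nearly closed.

>>> arm_command(deltas=[0,0,0.86,0.12,0.34,0,16,0,0,0.86,0.12,0.34,0,16,0,0,0.86,0.12,0.34,0,16,0,0,0.86,0.12,0.34,0,16,0,0,0.86,0.12,0.34,0,16,0,0,0.86,0.12,0.34,0,16,0,0,0.86,0.12,0.34,0,16,0,0,0.86,0.12,0.34,0,16,0,0,0.86,0.12,0.34,0,16,0,0,0.86,0.12,0.34,0,16,0,0,0.86,0.12,0.34,0,16], force=30)

```text
clock: 1.2
position: [0.3618, -0.2365, 0.2456]
ee_rot: [-2.021, -2.404, 0.0]
force: [0.1, 0.4, 1.0]
width: 0.178
gripper_force: 0.0
```

>>> arm_command(deltas=[0,0,0.857,0.133,0.34,0,16,0,0,0.857,0.133,0.34,0,16,0,0,0.857,0.133,0.34,0,16,0,0,0.857,0.133,0.34,0,16,0,0,0.857,0.133,0.34,0,16,0,0,0.857,0.133,0.34,0,16,0,0,0.857,0.133,0.34,0,16,0,0,0.857,0.133,0.34,0,16,0,0,0.857,0.133,0.34,0,16,0,0,0.857,0.133,0.34,0,16,0,0,0.857,0.133,0.34,-0.06,16,0,0,0.857,0.133,0.34,-0.09,16,0,0,0.857,0.133,0.34,-0.09,16])

```text
clock: 2.5
position: [0.4922, 0.1011, 0.1515]
ee_rot: [-0.086, -3.132, 0.004]
force: [0.1, -1.1, -0.2]
width: 0.172
gripper_force: 0.0
```

```bash
python3 - <<'E'
from h import *
from scipy.spatial.transform import Rotation as Ro
s=sensors.observe(); y=Ro.from_rotvec(s["ee_rot"]).as_matrix()[:,1]
print(s["position"],np.degrees(np.arctan2(y[1],y[0])),s["joints"],s["force"],s["width"])
im=optics.get_image("side")[160:280,250:410]
cv2.imwrite("pics/s2.png",cv2.resize(im,None,fx=5,fy=5,interpolation=cv2.INTER_CUBIC))
E
```

```text
[0.49215666 0.10112413 0.15154873] 86.86282165665857 [ 0.25866645  0.45856139 -0.75359965  1.93020848  0.39114055  0.91308544
  0.82556934] [ 0.09870165 -1.05064444 -0.17410719] 0.17212969690672733
```

View pics/s2.png

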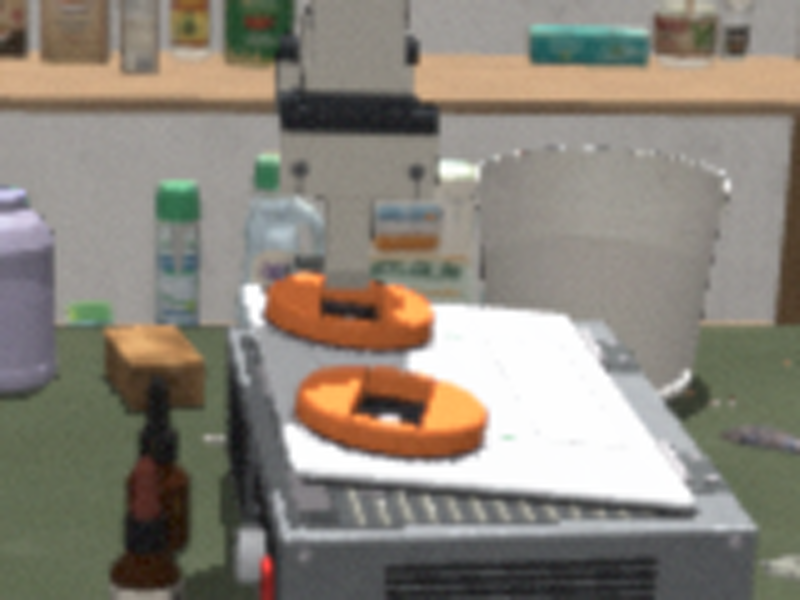

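The fingers are lined up over the left slot: finger columns about 325–375 against slot columns 320–380 in the crop, with the tip just above the disc. Next I'll lower into the slot.

>>> arm_command(deltas=[0,0,0,0.001,0.001,0,16,0,0,0,0.001,0.001,-0.01,16,0,0,0,0.001,0.001,-0.018,16,0,0,0,0.001,0.001,-0.022,16,0,0,0,0.001,0.001,-0.026,16,0,0,0,0,0.001,-0.03,16,0,0,0,0,0.001,-0.03,16])

```text
clock: 3.25
position: [0.4952, 0.1048, 0.1255]
ee_rot: [0.074, 3.141, 0.0]
force: [1.3, -0.6, 2.6]
width: 0.172
gripper_force: 1.0
```

>>> arm_command(deltas=[0,0,0,0,0,-0.004,16,0,0,0,-0.001,0,-0.008,16,0,0,0,-0.001,0,-0.011,16,0,0,0,-0.001,0,-0.013,16,0,0,0,-0.001,0,-0.013,16])

```text
clock: 3.75
position: [0.4947, 0.1049, 0.1148]
ee_rot: [0.074, 3.138, -0.002]
force: [-8.3, -4.8, 31.5]
width: 0.173
gripper_force: 16.2
```

>>> arm_command(deltas=[0,0,-0.06,-0.001,-0.001,0.001,16,0,0,-0.12,-0.001,-0.001,0.001,16,0,0,-0.18,-0.001,-0.001,0.001,16,0,0,-0.24,-0.001,-0.001,0.001,16,0,0,-0.3,-0.001,-0.001,0.001,16,0,0,-0.36,-0.001,-0.001,0.001,16,0,0,-0.42,-0.001,-0.001,0.001,16,0,0,-0.48,-0.001,-0.001,0.001,16,0,0,-0.54,-0.001,-0.001,0.001,16,0,0,-0.6,-0.001,-0.001,0.001,16,0,0,-0.6,-0.001,-0.001,0.001,16])

```text
clock: 4.85
position: [0.4945, 0.1031, 0.1151]
ee_rot: [1.496, 2.759, 0.001]
force: [-1.3, -4.4, 17.4]
width: 0.171
gripper_force: 8.9
```

```bash
python3 - <<'E'
from h import *
from scipy.spatial.transform import Rotation as Ro
s=sensors.observe(); y=Ro.from_rotvec(s["ee_rot"]).as_matrix()[:,1]
print(s["position"],np.degrees(np.arctan2(y[1],y[0])),s["joints"],s["force"],s["ft_torque"])
E
```

```text
[0.49450906 0.10308075 0.11506665] 33.075809265952294 [ 0.05238386  0.44699307 -0.479163    1.98411069  0.2922987   0.77432902
 -0.01983988] [-1.29615291 -4.39954069 17.35786969] [-1.12740141  0.04439649 -0.01814063]
```

>>> arm_command(deltas=[0,0,-0.06,-0.001,0,0,16,0,0,-0.12,-0.001,0,0,16,0,0,-0.18,-0.001,0,0,16,0,0,-0.24,-0.001,0,0,16,0,0,-0.3,-0.001,0,0,16,0,0,-0.36,-0.001,0,0,16,0,0,-0.42,-0.001,0,0,16,0,0,-0.47,-0.001,0,0,16,0,0,-0.51,-0.001,0,0,16,0,0,-0.53,-0.001,0,0,16,0,0,-0.53,-0.001,0,0,16])

```text
clock: 5.95
position: [0.4938, 0.1037, 0.1151]
ee_rot: [2.482, 1.923, 0.005]
force: [-0.6, -3.0, 16.3]
width: 0.174
gripper_force: 8.5
```

```bash
cat > st.py <<'E'
from h import *
from scipy.spatial.transform import Rotation as Ro
s=sensors.observe(); y=Ro.from_rotvec(s["ee_rot"]).as_matrix()[:,1]
print(s["position"],np.degrees(np.arctan2(y[1],y[0])),s["joints"],s["force"],s["ft_torque"])
E
python3 st.py; python3 - <<'E'
from h import *
im=optics.get_image("side")[160:280,250:410]
cv2.imwrite("pics/s3.png",cv2.resize(im,None,fx=5,fy=5,interpolation=cv2.INTER_CUBIC))
E
```

```text
[0.49384065 0.10369761 0.11510945] -14.466677157162739 [-0.10642398  0.41565125 -0.26933356  1.99906158  0.16149956  0.74306586
 -0.72527679] [-0.59056139 -3.02384859 16.274125  ] [-0.67215999 -0.05439013  0.08318167]
```

View pics/s3.png

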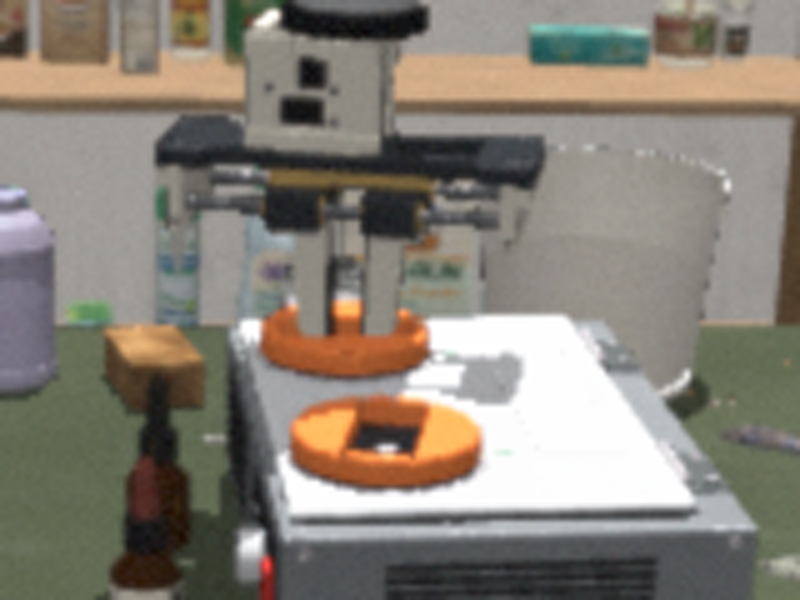

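The cover is flush, and the left slot points towards the hinge with the fingers in it. I'll turn a bit further to make sure it reaches the stop.

>>> arm_command(deltas=[0,0,-0.04,0,0,0,16,0,0,-0.08,0,0,0,16,0,0,-0.08,0,0,0,16])

```text
clock: 6.3
position: [0.4937, 0.1037, 0.1151]
ee_rot: [2.596, 1.765, 0.005]
force: [-0.4, -3.6, 17.5]
width: 0.173
gripper_force: 27.9
```

```bash
python3 st.py
```

```text
[0.49365554 0.10374367 0.11512225] -21.579904710653413 [-0.13111325  0.41227112 -0.23774879  2.00131447  0.14310218  0.74002132
 -0.83190752] [-0.39616909 -3.56782596 17.54400999] [-0.87021207 -0.00760874  1.2481511 ]
```

At the stop, with 1.25 N·m of torque. Now I'll ease back, lift and go to the right fastener.

>>> arm_command(deltas=[0,0,0.09,0,0,0,16,0,0,0.14,0,0,0,16,0,0,0.14,0,0,0.02,16,0,0,0.14,0,0,0.05,16,0,0,0.9,0.005,-0.15,0.05,16,0,0,0.9,0.005,-0.15,0.05,16,0,0,0.9,0.005,-0.15,0.05,16,0,0,0.9,0.005,-0.15,0.05,16,0,0,0.9,0.005,-0.15,0.05,16,0,0,0.9,0.005,-0.15,0.05,16,0,0,0.9,0.005,-0.15,0.05,16,0,0,0.9,0.005,-0.15,0.05,16,0,0,0.9,0.005,-0.15,0.05,16,0,0,0.9,0.005,-0.15,0.05,16])

```text
clock: 7.7
position: [0.4968, -0.0463, 0.1633]
ee_rot: [-0.828, -3.03, -0.0]
force: [0.6, -0.2, 0.2]
width: 0.178
gripper_force: 0.0
```

```bash
python3 st.py; python3 - <<'E'
from h import *
im=optics.get_image("side")[160:280,250:410]
cv2.imwrite("pics/s4.png",cv2.resize(im,None,fx=5,fy=5,interpolation=cv2.INTER_CUBIC))
E
```

```text
[ 0.49680034 -0.04628749  0.16329516] 59.42955831796607 [ 0.40347918  0.38080474 -0.53603391  1.94363567  0.24791144  0.8823279
  0.77716293] [ 0.59906336 -0.24897879  0.21329497] [ 0.07301866 -0.17524422 -0.03793301]
```

View pics/s4.png

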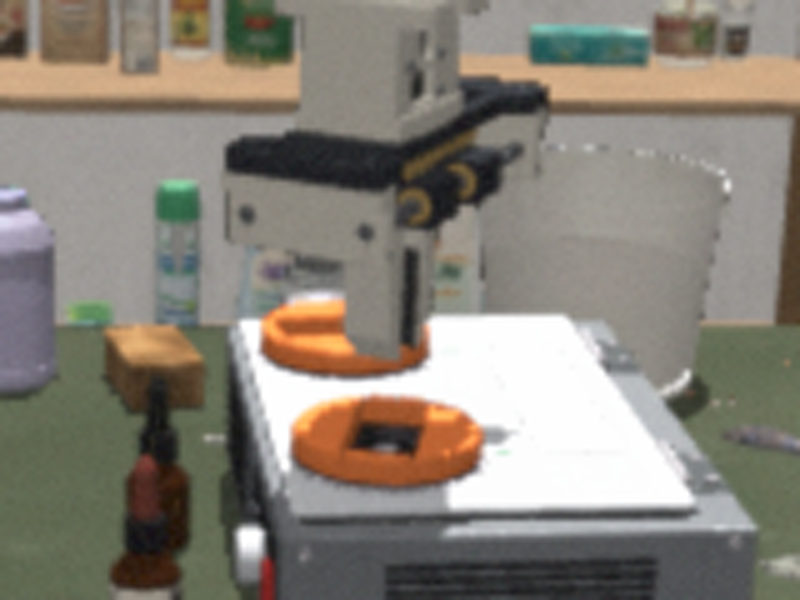

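The cover stays flush with the hand off, and the left slot is along x. The right slot, around (388,432) in the crop, is still in the open direction. I'll line up and go in.

>>> arm_command(deltas=[0,0,0.09,0,0,0,16,0,0,0.18,0,0,0,16,0,0,0.195,0.001,0,-0.01,16,0,0,0.195,0.001,0,-0.025,16,0,0,0.195,0.001,0,-0.038,16,0,0,0.195,0.001,0,-0.044,16,0,0,0.195,0.001,0,-0.048,16,0,0,0.195,0.001,0,-0.05,16,0,0,0.195,0.001,0,-0.05,16])

```text
clock: 8.65
position: [0.4976, -0.0461, 0.115]
ee_rot: [-0.358, -3.121, 0.002]
force: [-8.7, -0.7, 21.3]
width: 0.174
gripper_force: 10.3
```

```bash
python3 st.py
```

```text
[ 0.49758451 -0.04611645  0.11502106] 76.91531607412641 [ 0.41986878  0.46006151 -0.57275199  1.98841975  0.34727325  0.79027078
  0.98874563] [-8.70763846 -0.71579126 21.31925195] [-0.01938758  1.94571355 -0.00665455]
```

>>> arm_command(deltas=[0,0,-0.06,0,0,0,16,0,0,-0.12,0,0,0,16,0,0,-0.18,0,0,0,16,0,0,-0.24,0,0,0,16,0,0,-0.3,0,0,0,16,0,0,-0.36,0,0,0,16,0,0,-0.42,0,0,0,16,0,0,-0.48,0,0,0,16,0,0,-0.54,0,0,0,16,0,0,-0.6,0,0,0,16,0,0,-0.6,0,0,0,16])

```text
clock: 9.75
position: [0.4979, -0.0458, 0.1151]
ee_rot: [1.74, 2.615, -0.0]
force: [-7.1, 1.4, 18.7]
width: 0.176
gripper_force: 9.2
```

>>> arm_command(deltas=[0,0,-0.06,0,0,0,16,0,0,-0.12,0,0,0,16,0,0,-0.18,0,0,0,16,0,0,-0.24,0,0,0,16,0,0,-0.3,0,0,0,16,0,0,-0.36,0,0,0,16,0,0,-0.41,0,0,0,16,0,0,-0.45,0,0,0,16,0,0,-0.49,0,0,0,16,0,0,-0.49,0,0,0,16])

```text
clock: 10.75
position: [0.4994, -0.0463, 0.1152]
ee_rot: [2.589, 1.774, 0.003]
force: [-1.9, -2.1, 12.8]
width: 0.173
gripper_force: 24.5
```

```bash
python3 st.py
```

```text
[ 0.49938803 -0.04625056  0.11519169] -21.166822524590827 [ 0.09114818  0.40040434 -0.13729439  2.01410245  0.08199749  0.7291199
 -0.4658862 ] [-1.85213132 -2.11815215 12.79503689] [-0.44104699  0.39827679  1.17365514]
```

At the stop here too, with 1.17 N·m of torque. I'll back off, lift and retreat to the robot's side so the top camera can see.

>>> arm_command(deltas=[0,0,0.09,0,0,0,16,0,0,0.14,0,0,0,16,0,0,0.14,0,0,0.02,16,0,0,0.14,0,0,0.06,16,0,0,0.14,0,0,0.11,16,0,0,0.14,0,0,0.15,16,0,0,0.14,-0.02,-0.04,0.15,16,0,0,0.14,-0.04,-0.08,0.15,16,0,0,0.14,-0.06,-0.12,0.15,16,0,0,0.14,-0.08,-0.16,0.15,16,0,0,0.14,-0.1,-0.2,0.15,16,0,0,0.14,-0.12,-0.24,0.15,16,0,0,0.14,-0.14,-0.28,0.15,16,0,0,0.14,-0.15,-0.32,0.15,16,0,0,0.14,-0.15,-0.32,0.15,16,0,0,0.14,-0.15,-0.32,0.15,16])

```text
clock: 12.35
position: [0.3479, -0.3666, 0.2637]
ee_rot: [2.383, 2.047, 0.0]
force: [0.1, 0.6, -0.6]
width: 0.175
gripper_force: 0.0
```

```bash
python3 - <<'E'
from h import *
a=optics.get_image("top")[150:285,230:390]; b=optics.get_image("side")[190:310,250:410]
r=lambda i:cv2.resize(i,(400,320),interpolation=cv2.INTER_CUBIC)
cv2.imwrite("pics/e.png",np.hstack([r(a),r(b)]))
E
```

```text
(no output)
```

View pics/e.png

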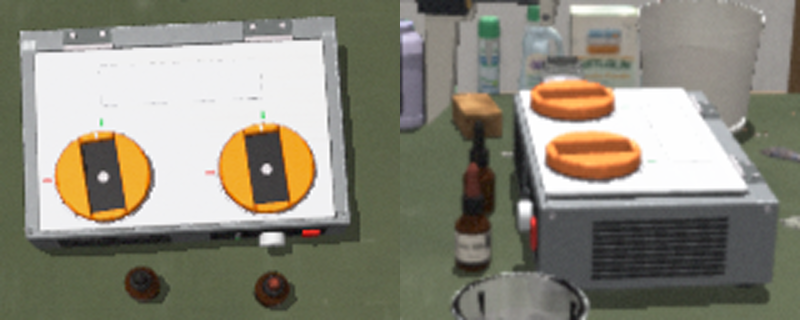

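The cover is flush and the bottles are where they were. Both slots are close to the green marks but seem a few degrees short, so I'll measure them.

```bash
python3 - <<'E'
from h import *
im=np.mean([optics.get_image("top").astype(float) for _ in range(4)],0).astype(np.uint8)
g=cv2.cvtColor(im,cv2.COLOR_BGR2GRAY); C=[]
for b in((245,200,298,245),(311,196,364,243)):
    s=cv2.resize(g[b[1]:b[3],b[0]:b[2]],None,fx=8,fy=8,interpolation=cv2.INTER_CUBIC)
    m=cv2.morphologyEx((s<80).astype(np.uint8),cv2.MORPH_OPEN,np.ones((25,25)))
    c=max(cv2.findContours(m,0,2)[0],key=cv2.contourArea)
    r=cv2.boxPoints(cv2.minAreaRect(c)); r=(r+.5)/8-.5+b[:2]
    W=np.array([ray("top",p,.097) for p in r]); e=W[1]-W[0],W[2]-W[1]; e=max(e,key=np.linalg.norm)
    M=cv2.fitLine(c,2,0,.01,.01)
    print(W.mean(0),np.linalg.norm(W[1]-W[0]),np.linalg.norm(W[2]-W[1]),"dir",np.degrees(np.arctan2(e[1],e[0]))); C.append(W.mean(0))
    h=cv2.cvtColor(im,cv2.COLOR_BGR2HSV)
d=C[0]-C[1]; print("yaw",np.degrees(np.arctan2(-d[0],d[1])))
f=lambda x,y:(230+x/2.5,150+y*135/320)
for g_,s_ in(((101,122),(103,177)),((263,115),(266,169))):
    d=ray("top",f(*g_),.093)-ray("top",f(*s_),.097); print("green dir",np.degrees(np.arctan2(d[1],d[0])))
E
```

```text
[0.49638919 0.10593601 0.097     ] 0.032695849918396004 0.06921071248228235 dir -171.77150949127088
[ 0.50140479 -0.04529387  0.097     ] 0.032429361513461985 0.06959389060846333 dir -173.641023451948
yaw 1.8995433925063714
green dir 2.097583904058815
green dir 1.4500941831828484
```

The left is about 83.7° and the right about 85.6°. That's probably because the fingertip dragged on the slot floor when I backed off. To gain margin I'll nudge both again with the tip just off the floor.

>>> arm_command(deltas=[0,0,0.15,0.02,0.04,0,16,0,0,0.15,0.04,0.08,0,16,0,0,0.15,0.06,0.12,0,16,0,0,0.15,0.08,0.16,0,16,0,0,0.15,0.1,0.2,0,16,0,0,0.15,0.12,0.24,0,16,0,0,0.15,0.14,0.28,0,16,0,0,0.15,0.151,0.32,0,16,0,0,0.15,0.151,0.32,0,16,0,0,0.15,0.151,0.32,-0.04,16,0,0,0.15,0.151,0.32,-0.08,16,0,0,0.15,0.151,0.32,-0.12,16,0,0,0.15,0.151,0.32,-0.135,16,0,0,0.15,0.151,0.32,-0.145,16,0,0,0.15,0.151,0.32,-0.145,16])

```text
clock: 14.15
position: [0.4985, -0.0461, 0.118]
ee_rot: [-2.122, -2.315, 0.002]
force: [0.3, -0.2, 0.4]
width: 0.172
gripper_force: 0.0
```

```bash
python3 st.py
```

```text
[ 0.49853515 -0.04612325  0.11799203] 4.991597202008761 [ 0.15554155  0.40379153 -0.21993186  2.00432677  0.12622012  0.74779058
 -0.05299235] [ 0.34015111 -0.16104817  0.36213813] [-0.00464451 -0.0576977   0.02447619]
```

>>> arm_command(deltas=[0,0,-0.06,0,0,0,16,0,0,-0.12,0,0,0,16,0,0,-0.18,0,0,0,16,0,0,-0.24,0,0,0,16,0,0,-0.28,0,0,0,16,0,0,-0.3,0,0,0,16,0,0,-0.3,0,0,0,16])

```text
clock: 14.85
position: [0.5002, -0.0462, 0.12]
ee_rot: [2.603, 1.755, 0.003]
force: [0.2, -1.5, 4.9]
width: 0.174
gripper_force: 3.1
```

```bash
python3 st.py
```

```text
[ 0.50015704 -0.04624054  0.1200238 ] -22.015543936392564 [ 0.06425662  0.392388   -0.10156272  2.00982249  0.05801454  0.73938125
 -0.45666139] [ 0.17004004 -1.46507591  4.90989006] [-0.17083123 -0.1173669   0.08870693]
```

```bash
python3 - <<'E'
from h import *
b=optics.get_image("side")[190:310,250:410]
cv2.imwrite("pics/e2.png",cv2.resize(b,(800,600),interpolation=cv2.INTER_CUBIC))
E
python3 st.py
```

```text
[ 0.50015967 -0.04622326  0.11990969] -21.953288115120106 [ 0.0645543   0.39260834 -0.1019314   2.0098461   0.05815271  0.73921454
 -0.45572052] [-0.09059629 -0.39585011  6.08857023] [-0.16414985 -0.13443266  0.09619245]
```

View pics/e2.png

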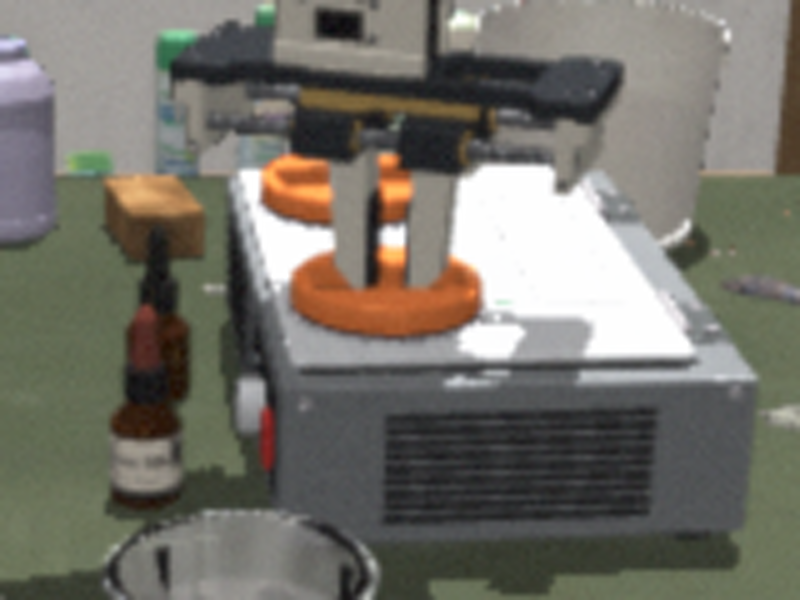

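The cover is still flush with the fingers in the slot, but the tip has ridden up a little. I'll press lightly, finish the turn, then lift straight out with hardly any back-turn.

>>> arm_command(deltas=[0,0,0.03,-0.001,0,-0.002,16,0,0,0.03,-0.001,0,-0.004,16,0,0,0.0,-0.001,0,-0.004,16,0,0,-0.01,-0.001,0,-0.004,16,0,0,-0.01,-0.001,0,-0.004,16])

```text
clock: 15.4
position: [0.4997, -0.0463, 0.1165]
ee_rot: [2.614, 1.738, 0.004]
force: [-1.8, -1.6, 14.7]
width: 0.175
gripper_force: 19.8
```

```bash
python3 st.py
```

```text
[ 0.49965573 -0.04625542  0.11647325] -22.769122620204218 [ 0.06118618  0.39629382 -0.09796542  2.01527747  0.05769413  0.72896037
 -0.46954072] [-1.79467173 -1.55095154 14.72921333] [-0.32437407  0.23901085  0.97769803]
```

>>> arm_command(deltas=[0,0,0,0,0,0.003,16,0,0,0,0,0,0.006,16,0,0,0,0,0,0.012,16,0,0,0,0,0,0.05,16,0,0,0.28,-0.003,0.08,0.05,16,0,0,0.28,-0.005,0.12,0.05,16,0,0,0.28,-0.005,0.15,0.05,16,0,0,0.28,-0.005,0.15,0.05,16,0,0,0.28,-0.005,0.15,0.03,16,0,0,0.28,-0.005,0.15,0.012,16,0,0,0.28,-0.005,0.15,0.004,16,0,0,0.28,-0.005,0.15,0.002,16,0,0,0.28,-0.005,0.15,0.002,16])

```text
clock: 16.7
position: [0.4931, 0.1037, 0.117]
ee_rot: [-2.177, -2.264, 0.0]
force: [0.5, 0.1, 0.2]
width: 0.173
gripper_force: 0.0
```

```bash
python3 st.py
```

```text
[0.4931029  0.10365563 0.11696331] 2.2458764734753127 [-0.1312016   0.41053007 -0.23627171  1.99778302  0.13760671  0.74850729
 -0.41042843] [0.54969793 0.09229509 0.19719912] [-0.0429081  -0.06349419 -0.0254629 ]
```

Now in the left slot with no contact. I'll turn to the stop with a light press, then lift straight out and retreat.

>>> arm_command(deltas=[0,0,-0.08,0,0,0,16,0,0,-0.15,0,0,-0.001,16,0,0,-0.2,0,0,-0.003,16,0,0,-0.24,0,0,-0.004,16,0,0,-0.27,0,0,-0.004,16,0,0,-0.28,0,0,-0.004,16,0,0,-0.28,0,0,-0.004,16])

```text
clock: 17.4
position: [0.4941, 0.1038, 0.1152]
ee_rot: [2.615, 1.737, 0.004]
force: [-4.8, -3.7, 18.4]
width: 0.174
gripper_force: 30.2
```

```bash
python3 st.py
```

```text
[0.49412468 0.10375597 0.11516952] -22.82175325542894 [-0.21796062  0.40420051 -0.12416519  2.00688981  0.07488298  0.73191563
 -0.78613925] [-4.84923866 -3.69024592 18.42332479] [-0.73891114  0.89785108  1.40151924]
```

>>> arm_command(deltas=[0,0,0,0,0,0.003,16,0,0,0,0,0,0.006,16,0,0,0,0,0,0.012,16,0,0,0,0,0,0.05,16,0,0,0,0,0,0.1,16,0,0,0,0,0,0.15,16,0,0,0,-0.02,-0.05,0.15,16,0,0,0,-0.04,-0.09,0.15,16,0,0,0,-0.05,-0.13,0.15,16,0,0,0,-0.07,-0.17,0.15,16,0,0,0,-0.08,-0.21,0.15,16,0,0,0,-0.09,-0.25,0.15,16,0,0,0,-0.1,-0.29,0.15,16,0,0,0,-0.11,-0.33,0.15,16,0,0,0,-0.12,-0.37,0.15,16,0,0,0,-0.13,-0.41,0.15,16,0,0,0,-0.14,-0.45,0.15,16,0,0,0,-0.14,-0.45,0.15,16])

```text
clock: 19.2
position: [0.3507, -0.3513, 0.2635]
ee_rot: [2.624, 1.724, -0.002]
force: [0.9, -0.1, -0.1]
width: 0.178
gripper_force: 0.0
```

```bash
python3 - <<'E'
from h import *
im=optics.get_image("top")
g=cv2.cvtColor(im,cv2.COLOR_BGR2GRAY)
for b in((245,200,298,245),(311,196,364,243)):
    s=cv2.resize(g[b[1]:b[3],b[0]:b[2]],None,fx=8,fy=8,interpolation=cv2.INTER_CUBIC)
    m=cv2.morphologyEx((s<80).astype(np.uint8),cv2.MORPH_OPEN,np.ones((25,25)))
    c=max(cv2.findContours(m,0,2)[0],key=cv2.contourArea)
    r=(cv2.boxPoints(cv2.minAreaRect(c))+.5)/8-.5+b[:2]
    W=np.array([ray("top",p,.097) for p in r]); e=max((W[1]-W[0],W[2]-W[1]),key=np.linalg.norm)
    print(W.mean(0),"dir",np.degrees(np.arctan2(e[1],e[0])))
r=lambda i:cv2.resize(i,(400,320),interpolation=cv2.INTER_CUBIC)
cv2.imwrite("pics/f.png",np.hstack([r(im[150:285,230:390]),r(optics.get_image("side")[190:310,250:410])]))
E
```

```text
[0.49634483 0.10573163 0.097     ] dir -178.59410627262218
[ 0.50191868 -0.04520684  0.097     ] dir -178.29241784294828
```

View pics/f.png

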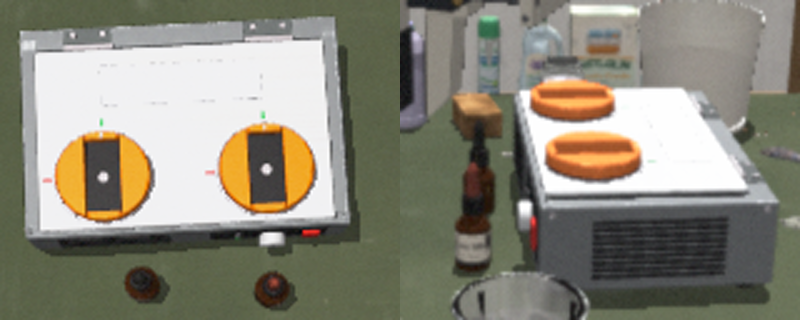

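Both slots now point at the green marks (about 1.5° against the cleaner's yaw of 1.9°). The cover is flush, the bottles haven't moved and the arm is clear.

```bash
python3 -c "
from cell import arm; print(arm.sign_off())"
```

```text
the job is handed in; nothing more can be done
None
```

Both fasteners are turned to their stops, the cover is flush and locked, nothing around it was moved, and the job is handed in; the hand-in returned no verdict.

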